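# Take the teapot off the warming stand and close the stand

### The job

Tea is over: lift the clay teapot by its arch handle off the bamboo warming stand, keeping it upright, and set it down gently so that it stands wholly on the round cork mat (not the dark slate one). Then press the stand's spring pedal all the way down to its stop to switch the warmer off, let it spring back up, and after that swing the hinged bamboo lid gently down until it is fully shut over the stand. Leave the other tea things where they are.

Things in the scene. Friction and masses are not known exactly. Their poses are not given: they have to be found in the camera images.
- stand: Fixed bamboo warming stand, 160 (x) by 170 (y) mm and 62 mm high to its rim, with a flat steel warming plate recessed 7 mm inside the rim (plate top 55 mm above the counter, inside of the rim 140 by 150 mm). The teapot stands on it at the start. Origin: centre of its underside, on the counter; z up. The pedal is on its -x side (towards the robot), the lid's hinge runs along its +y edge.
- lid (a joint): Hinge of the bamboo lid, rad: 0 = shut, lying flat on the stand's rim; grows as it opens; at the start it stands open at about 1.65 to 1.9 (1.57 = upright, more = leaning outwards to the stand's +y side). Stop at 0 and at 1.9. The hinge is stiff (0.3 N m friction): the lid stays wherever it is left and must be pushed all the way down, some 2 to 4 N at its edge.
- lid_hinge (a point): The hinge line of the lid, middle of its length: in the stand's frame at x 0, y +85 mm, z 62 mm (lid's underside). The line runs along the stand's x. Its axes turn with the lid: seen from here the lid extends 170 mm along its own -y, is 160 mm wide (x) and 10 mm thick (from z 0 to +10 mm; +z is the outer face, top when shut).
- lid_edge (a point): Middle of the lid's free edge, 170 mm from the hinge, mid-thickness.
- pedal (a joint): Hinge of the spring pedal, rad: 0 = up (rest), 0.35 = fully down at its stop. It springs back when released; about 4 N on the pad's middle hold it fully down.
- pedal_pad (a point): Top of the black rubber pad on the steel pedal (pad 36 long by 50 wide mm; pedal plate 72 by 60 mm). The pedal is hinged at the stand's front foot (in the stand's frame x -83, y 0, z 20 mm) and slopes up 20 degrees away from the stand; this point lies 52 mm along the plate from the hinge, 42 mm above the counter when up and 25 mm when fully down (level).
- teapot: Red-brown clay teapot, foot radius 48 mm, widest radius 62 mm, body and lid knob 104 mm high, 156 mm high with the arch handle, 0.5 to 0.75 kg. Lid and handle are fixed to it. Origin: centre of its underside; z up, spout along +x (its tip 95 mm out, 80 mm up).
- teapot_grip (a point): Middle of the handle's straight grip bar, 150 mm above the teapot's underside: bar 72 mm along the teapot's x, 14 mm wide (y), 12 mm high; 40 mm of free space under it down to the lid knob. The grip bar is pinched across the teapot's y.
- cork_mat: Round light-brown cork mat, radius 80 mm, 8 mm thick, fixed on the counter. Origin: centre of its underside.
- slate_mat: Round dark grey slate mat of the same size, fixed; not to be used. Origin: centre of its underside.
- bowl: Bystander: black iron-glaze tea bowl, rim radius 60 mm, 70 mm high, loose. Origin: centre of its underside.
- tin: Bystander: green tea tin with brass lid, radius 39 mm, 113 mm high, loose. Origin: centre of its underside.
- whisk_holder: Bystander: clear glass holder, radius 34 mm, 90 mm high, with a bamboo whisk standing in it up to 140 mm, loose. Origin: centre of its underside.
- dish: Bystander: small blue ceramic incense dish, radius 38 mm, 22 mm high, loose. Origin: centre of its underside.
- ladle: Bystander: ladle 190 mm long lying on a fixed stainless rest 230 by 80 by 14 mm beyond the stand, loose.
Things that resemble listed ones, but are neither listed nor needed, are in the scene too. What is shaped like the teapot but turquoise is not meant. Several things look just like the cork_mat: the one meant starts farthest to the robot's right.

How it is judged:
By the outcome, as a careful person would: the job done as asked, in the order asked, and still so for the second after the job is handed in, with the robot touching nothing.
It also fails if it takes over 61 s, if anything falls off the work surface, if the arm or the gripper's body presses on something with over 40 N, if the wrist force passes 120 N, or if a joint passes its speed limit or range.

### The arm

A 6-joint arm with a two-finger parallel gripper is mounted at the origin on the work surface. World frame = base frame: x ahead of the robot, y to its left, z up, the work surface at z = 0. Lengths are in m, angles in rad, forces in N, time in s.
With the tool pointing down it reaches from about 0.325 to 0.775 m from the base axis. Payload 5.5 kg.
Tool frame: the origin (TCP) lies between the finger pads; the fingertips stand 8 mm ahead of it and the grasp point (between the pads) lies 11 mm behind it (tcp_to_tips is the distance from the TCP to the fingertips, in m); z points along the fingers, y is the line along which they close (so a half turn about z gives the same grasp; the last joint's range is limited). The gripper opens to 88 mm and grips with 3 to 60 N. Pads are 20 mm wide; open, the fingers measure 115 mm over their backs; the gripper's body (75 mm by 178 mm) begins 61 mm behind the grasp point.
Start: joints at [1.084, 0.091, 1.231, -0, 1.82, -0.057], TCP at [0.25, 0.545, 0.231] pointing down, gripper open.
Joint ranges: [-2.87, 2.87], [-0.86, 2.18], [0.17, 2.46], [-1.51, 4.65], [0.06, 2.69], [-2.65, 2.65]. Speed limits (rad/s): [2.57, 2.57, 3.01, 3.14, 3.14, 3.14].

### API

Orientations are given as a unit quaternion [w, x, y, z].
In Python, from bench import * gives the robot as it stands. Calls block until the motion is done:
- move_to(position, orientation): joint-space move of the TCP to a pose.
- move_l(position, speed=0.15, orientation=None): straight line of the TCP; orientation=None keeps the orientation; speed is the mean speed in m/s.
- movej(angles): joint-space move.
- gripper_open() and close(): open the fingers fully, or close them until they stop; the grip force is fixed at half the most.
- hold(seconds).
- inverse_kinematics(position, orientation): joint angles nearest the present ones, or None.
- state(): the state.
- get_image(name): name is "scene" or "top" or "wrist"; returns a dict with "frame" (384x512x3 uint8, blue, green, red), "depth" (384x512 float32, m along the optical axis (not along the pixel's ray), 0 where there is no reading), "camera_matrix" (3x3 intrinsics, pixels), "view" (4x4, takes a point from world to camera coordinates). Camera axes: x right, y up, looking along -z (the intrinsics and any distortion apply to the point x, -y, -z); pixel columns grow to the right and rows downward; lengths in m; the calibration is good to about 2 mm. A picture is of the moment at which its call begins.
A pose or a line that the arm cannot do raises IKError and nothing moves.
- job_done(): hands the job in; it is judged then, once.
The state is a dict: "time": time; "joint_pos": joint angles; "dq": joint speeds; "joint_torque": joint torques, N m; "ee_pos": TCP position; "ee_rot": TCP orientation; "ft_force": force on the tool from outside, world axes, zero at the start; "moment": the same for the moment, N m; "finger_gap": finger opening in m; "finger_force": force on a finger pad.
Only numpy, scipy, OpenCV 4.12 (cv2) and the standard library are available. Lean on these libraries where they do the work, as an engineer would, in place of code of your own. Each camera call takes 0.05 s, during which the arm holds its last target. There are 200 camera calls.

## Working session

There is one attempt and no reset: what is moved stays moved. The work goes in short steps, each a Python script; the robot and the scene stay as the last script left them, time stands still between calls to the robot, and variables do not carry over. Pictures are saved under pics/ and viewed, at most 10 in all, crops included, and the job is handed in when it is done.

```bash
mkdir -p pics; ls; cat > h.py <<'E'
from bench import *
import numpy as np, cv2
def cloud(im):
    d=im["depth"];K=im["camera_matrix"];h,w=d.shape
    u,v=np.meshgrid(np.arange(w),np.arange(h))
    P=np.stack([(u-K[0,2])/K[0,0]*d,-(v-K[1,2])/K[1,1]*d,-d,np.ones_like(d)],-1)
    W=(P@np.linalg.inv(im["view"]).T)[...,:3]; W[d==0]=np.nan
    return W
E
python3 - <<'E'
from h import *
for n in("top","scene"):
    im=get_image(n);cv2.imwrite(f"pics/{n}0.png",im["frame"]);np.savez(f"{n}0.npz",**im)
    print(im["view"].round(3),im["camera_matrix"])
s=state();print(s)
E
```

```text
pics
[[ 0.006 -1.    -0.016  0.011]
 [ 0.981  0.003  0.195 -0.583]
 [-0.195 -0.017  0.981 -1.326]
 [ 0.     0.     0.     1.   ]] [[416.49172966   0.         254.73968048]
 [  0.         416.49172966 192.44087855]
 [  0.           0.           1.        ]]
[[-0.791  0.612 -0.008  0.462]
 [-0.352 -0.445  0.824  0.094]
 [ 0.5    0.654  0.567 -1.346]
 [ 0.     0.     0.     1.   ]] [[352.71019515   0.         250.16999389]
 [  0.         352.71019515 201.12559507]
 [  0.           0.           1.        ]]
{'time': 0.1, 'joint_pos': array([ 1.08430089e+00,  9.17924904e-02,  1.23173760e+00, -4.12002932e-06,
        1.81979510e+00, -5.66682244e-02]), 'dq': array([ 1.35966158e-03, -2.14601043e-03, -3.88466303e-03, -6.97298057e-04,
        2.22767614e-06,  4.75662957e-04]), 'joint_torque': array([ 2.28074576e-03, -4.47861171e+01, -4.07568026e+01,  6.99639414e-02,
        2.85840256e-02, -1.30617909e-04]), 'ee_pos': array([0.24989993, 0.54521405, 0.22963033]), 'ee_rot': array([-2.30456870e-04,  2.13263438e-01,  9.76994348e-01, -8.35050645e-04]), 'ft_force': array([ 0.85690156, -0.25273424, -0.88672102]), 'moment': array([-0.01236221, -0.00316956,  0.04074574]), 'finger_force': 0.0, 'finger_gap': 0.08759279139330152}
```

View pics/top0.png

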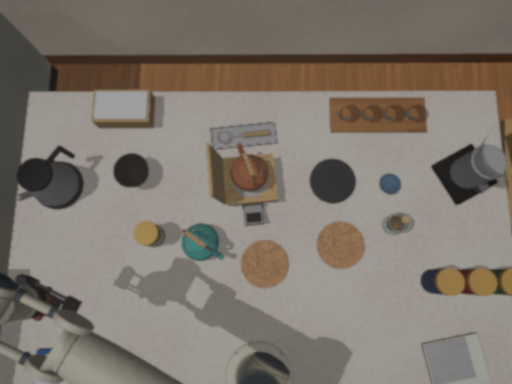

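View pics/scene0.png

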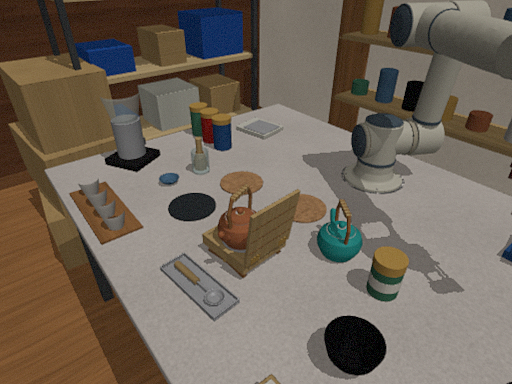

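Top view: the candidate teapots are red-brown at (250,172) on the stand and turquoise at (200,242), which is not meant. The candidate mats are cork at (265,263), cork at (341,245) and slate at (332,181). I choose the red-brown pot and the cork mat at (341,245), the farthest to the right. The lid stands at (214,175) and the pedal at (254,214).

```bash
python3 - <<'E'
from h import *
im=dict(np.load("top0.npz"));W=cloud(im);f=im["frame"];hsv=cv2.cvtColor(f,cv2.COLOR_BGR2HSV)
def box(u0,u1,v0,v1):
    m=np.zeros(f.shape[:2],bool);m[v0:v1,u0:u1]=1;return m
Z=W[...,2]
# mats
for n,b in(("cork",(310,372,215,275)),("cork2",(235,295,235,292)),("slate",(300,365,150,210))):
    m=box(*b)&(Z>.004)&(Z<.03)
    if n!="slate": m=box(*b)&(hsv[...,1]>70)
    P=W[m];print(n,m.sum(),np.nanmedian(P,0),np.nanmin(P,0),np.nanmax(P,0))
# rim & stand
roi=box(200,285,135,235)
m=roi&(Z>.055)&(Z<.068);P=W[m];print("rim",m.sum(),cv2.minAreaRect((P[:,:2]*1000).astype(np.float32)))
m=roi&(Z>.048)&(Z<.068);P=W[m];print("rim+plate",cv2.minAreaRect((P[:,:2]*1000).astype(np.float32)))
for lo,hi in((.19,.23),(.16,.19),(.13,.16),(.1,.13),(.07,.1)):
    m=box(228,285,135,235)&(Z>lo)&(Z<hi);P=W[m]
    if len(P)>4: print("z",lo,len(P),P.mean(0).round(4),[tuple(np.round(x,1)) if not np.isscalar(x) else x for x in cv2.minAreaRect((P[:,:2]*1000).astype(np.float32))])
m=box(200,230,135,215)&(Z>.08);P=W[m];c=P.mean(0);U,S,V=np.linalg.svd(P-c);print("lid",len(P),c,V[2],P.min(0),P.max(0))
m=box(238,272,200,230)&(Z>.015)&(Z<.052);P=W[m];print("pedal",len(P),P.mean(0),cv2.minAreaRect((P[:,:2]*1000).astype(np.float32)))
print("counter",np.nanmedian(Z[300:320,200:210]))
a=cv2.resize(f[130:280,195:380],None,fx=4,fy=4,interpolation=2);cv2.imwrite("pics/crop.png",a)
E
```

```text
cork 1705 [ 0.41475065 -0.27338282  0.0080541 ] [ 0.33868543 -0.34946344 -0.00256296] [ 0.49256354 -0.19488923  0.01925576]
cork2 1734 [ 0.35058999 -0.01804653  0.00776289] [ 0.27562158 -0.0946669  -0.0016947 ] [0.42993516 0.05876949 0.01574057]
slate 1715 [ 0.63472427 -0.25350808  0.00797711] [ 0.53628638 -0.36369453  0.00400742] [ 0.74686541 -0.14107943  0.01914093]
rim 858 ((579.347900390625, 71.62967681884766), (255.6085205078125, 260.1446838378906), 5.684576034545898)
rim+plate ((579.347900390625, 71.62967681884766), (255.6085205078125, 260.1446838378906), 5.684576034545898)
z 0.19 136 [0.638  0.0314 0.2086] [(np.float64(641.7), np.float64(32.7)), (np.float64(95.4), np.float64(14.1)), 21.89133071899414]
z 0.16 20 [0.6121 0.0227 0.1759] [(np.float64(639.0), np.float64(35.3)), (np.float64(108.6), np.float64(9.6)), 25.915864944458008]
z 0.13 456 [0.6435 0.0343 0.1386] [(np.float64(659.5), np.float64(30.9)), (np.float64(92.0), np.float64(134.4)), 86.66908264160156]
z 0.1 495 [0.6302 0.0318 0.1198] [(np.float64(642.5), np.float64(32.2)), (np.float64(122.6), np.float64(125.7)), 69.14481353759766]
z 0.07 21 [0.6049 0.0395 0.0946] [(np.float64(621.2), np.float64(42.6)), (np.float64(107.7), np.float64(78.1)), 49.45009994506836]
lid 760 [0.61692297 0.13406554 0.17399751] [ 0.09315713 -0.98005004  0.17556671] [0.54039138 0.11219907 0.08006388] [0.70019138 0.15743359 0.23825269]
pedal 426 [0.52028446 0.01941572 0.03586007] ((517.601318359375, 10.836849212646484), (72.13975524902344, 111.08749389648438), 5.65669584274292)
counter -0.00019090685654388206
```

View pics/crop.png

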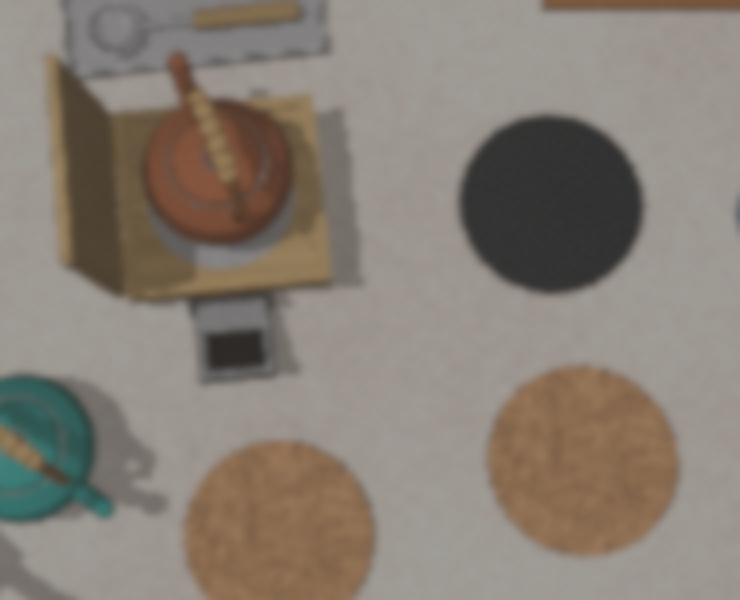

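The crop confirms the choice. The red-brown pot has its handle running (195,90)-(240,215) and its spout at (178,60), pointing away and to the left. The stand rim corners are at (127,300), (328,282) and (312,95), the pad is at (235,350), and the mat is centred at (583,460). Next I refine the poses.

```bash
python3 - <<'E'
from h import *
im=dict(np.load("top0.npz"));W=cloud(im);Z=W[...,2];K=im["camera_matrix"];Vi=np.linalg.inv(im["view"])
def at(cu,cv,z):
    u,v=cu/4+195-.375,cv/4+130-.375
    d=Vi[:3,:3]@np.array([(u-K[0,2])/K[0,0],-(v-K[1,2])/K[1,1],-1]);o=Vi[:3,3];return (o+d*(z-o[2])/d[2]).round(4)
for n,a in dict(FL=(127,300,.062),FR=(329,282,.062),BR=(312,95,.062),pad=(235,350,.042),mat=(583,460,.008)).items(): print(n,at(*a))
c={n:at(*a)[:2] for n,a in dict(FR=(329,282,.062),BR=(312,95,.062)).items()};print("edge len",np.linalg.norm(c["FR"]-c["BR"]))
m=np.zeros(Z.shape,bool);m[135:235,228:285]=1
m&=(Z>.2)&(Z<.218);P=W[m]
l=cv2.fitLine(P[:,:2].astype(np.float32),cv2.DIST_HUBER,0,.01,.01).ravel();t=(P[:,:2]-l[2:])@l[:2]
print("grip",len(P),l,np.degrees(np.arctan2(l[1],l[0])),t.min(),t.max(),l[2:]+l[:2]*(t.min()+t.max())/2,np.median(P[:,2]),"z>.207",W[m&(Z>.207)].mean(0))
def find(im,z,r,c):  # body circle fit at widest? skip
    pass
# scene camera check of grip
s=dict(np.load("scene0.npz"));Ws=cloud(s);m=(abs(Ws[...,0]-.635)<.08)&(abs(Ws[...,1]-.032)<.05)&(Ws[...,2]>.2)&(Ws[...,2]<.218);P=Ws[m]
l=cv2.fitLine(P[:,:2].astype(np.float32),cv2.DIST_HUBER,0,.01,.01).ravel();t=(P[:,:2]-l[2:])@l[:2]
print("scene grip",len(P),l,t.min(),t.max(),l[2:]+l[:2]*(t.min()+t.max())/2,P[:,2].max())
# lid plane with interior points only
m=(Ws[...,2]>.08)&(abs(Ws[...,1]-.16)<.05)&(abs(Ws[...,0]-.617)<.09);P=Ws[m];print("lid outer scene",len(P),P.mean(0),P.min(0),P.max(0));cc=np.median(P,0);print(np.linalg.svd(P-P.mean(0))[2][2])
E
```

```text
FL [0.5412 0.1067 0.062 ]
FR [ 0.5568 -0.0597  0.062 ]
BR [ 0.717  -0.0461  0.062 ]
pad [0.5028 0.0178 0.042 ]
mat [ 0.4158 -0.2736  0.008 ]
edge len 0.16077624202599092
grip 127 [0.92916894 0.36965537 0.6393147  0.0319013 ] 21.69436 -0.04085927987129235 0.04291229372681973 [0.64026851 0.03228076] 0.20983555415888966 z>.207 [0.63887218 0.03150659 0.21039126]
scene grip 154 [0.935811   0.3525022  0.6532404  0.04189472] -0.0516890837390033 0.03311692303480785 [0.64455037 0.03862136] 0.21127428516078767
lid outer scene 2042 [0.63115414 0.14427366 0.16405611] [0.54167853 0.12346745 0.08021358] [0.70358366 0.16164667 0.23063264]
[-0.08767055  0.98620204 -0.1404258 ]
```

Measurements agree with the given sizes: rim edge 161 mm against 160, bar top at 0.2105 against 0.211, and mat radius as stated. Now the grasp and lift.

```bash
cat >> h.py <<'E'
def down(t): return [0,float(np.cos(t/2)),float(np.sin(t/2)),0]
def rep(n=""):
    s=state();print(n,round(s["time"],2),s["ee_pos"].round(4),"F",s["ft_force"].round(2),"gap",round(s["finger_gap"],4),"ff",round(float(s["finger_force"]),1),"q6",s["joint_pos"][5].round(2));return s
E
python3 - <<'E'
from h import *
q=down(np.radians(21.7))
move_to([.639,.0318,.31],q);rep("above")
move_l([.639,.0318,.194],.12);rep("at")
close();rep("closed")
move_l([.639,.0318,.199],.04);s=rep("lift5")
move_l([.639,.0318,.285],.1);rep("lift")
im=get_image("scene");cv2.imwrite("pics/lift.png",im["frame"])
E
```

```text
above 2.42 [0.6389 0.0328 0.3099] F [ 0.42  0.16 -0.07] gap 0.0876 ff 0.0 q6 1.19
at 3.53 [0.6394 0.0318 0.1953] F [-0.49 -0.46  0.26] gap 0.0877 ff 0.0 q6 1.19
closed 4.66 [0.6391 0.0314 0.194 ] F [ 0.4  -1.56 -0.18] gap 0.0136 ff 30.0 q6 1.19
lift5 4.93 [0.6387 0.032  0.1982] F [ 0.42  0.02 -6.02] gap 0.0136 ff 30.0 q6 1.19
lift 5.94 [0.6388 0.0318 0.2839] F [-0.53  0.23 -5.56] gap 0.0137 ff 30.0 q6 1.19
```

View pics/lift.png

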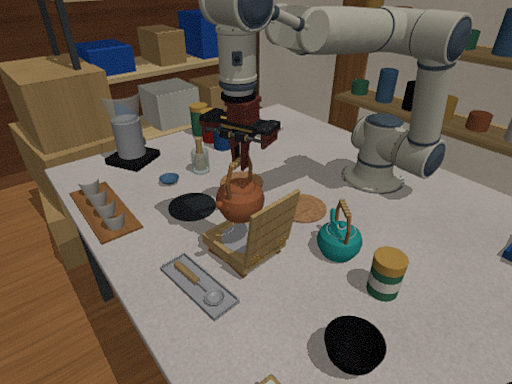

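The picture shows the pot hanging upright at (240,200), clear of the stand, with the gripper on the bar at (245,150). I carry it to the mat and lower it under force feedback.

```bash
python3 - <<'E'
from h import *
X,Y=.4155,-.2735
move_l([X,Y,.26],.2);hold(.3);rep("over")
move_l([X,Y,.156],.1);hold(.4);b=rep("near")["ft_force"][2]
z=.156
while z>.143:
    z-=.001;move_l([X,Y,z],.02);s=state()
    if s["ft_force"][2]>b+3: break
hold(.2);rep("down")
gripper_open();rep("open")
move_l([X,Y,.27],.12);rep("up")
im=get_image("top");cv2.imwrite("pics/placed.png",cv2.resize(im["frame"][130:280,195:395],None,fx=3,fy=3))
W=cloud(im);f=cv2.cvtColor(im["frame"],cv2.COLOR_BGR2HSV)
E
```

```text
over 8.34 [ 0.4157 -0.2733  0.26  ] F [ 0.49  0.07 -5.1 ] gap 0.0137 ff 30.0 q6 0.54
near 9.93 [ 0.4155 -0.2735  0.1562] F [ 0.52  0.55 -5.29] gap 0.0138 ff 30.0 q6 0.54
down 12.63 [ 0.4156 -0.2739  0.1469] F [-1.58 -0.44  2.39] gap 0.0142 ff 30.0 q6 0.54
open 13.84 [ 0.4155 -0.2735  0.146 ] F [-0.94 -0.01  0.72] gap 0.0882 ff 0.0 q6 0.54
up 15.03 [ 0.4153 -0.2733  0.269 ] F [-0.08 -0.18 -0.13] gap 0.0881 ff 0.0 q6 0.54
```

```bash
python3 - <<'E'
from h import *
q=down(np.radians(95.1));X,Y=.499,.019
close();move_to([X,Y,.20],q)
move_l([X,Y,.060],.12);hold(.3);b=rep("above pad")["ft_force"][2]
z=.060
while z>.026:
    z-=.0015;move_l([X,Y,z],.03);s=state();f=s["ft_force"][2]-b
    print(round(z,4),s["ee_pos"][2].round(4),round(f,1),end=" | ")
    if f>14: break
hold(.4);rep("pressed")
move_l([X,Y,.07],.06);move_l([X,Y,.30],.2);rep("up")
E
```

```text
above pad 19.23 [0.4992 0.019  0.0604] F [0.03 0.18 0.5 ] gap 0.0004 ff 0.0 q6 -0.12
0.0585 0.0583 0.0 | 0.057 0.0568 -0.2 | 0.0555 0.0554 0.0 | 0.054 0.0542 -0.4 | 0.0525 0.0525 1.1 | 0.051 0.0509 1.0 | 0.0495 0.0494 1.7 | 0.048 0.0479 1.2 | 0.0465 0.0464 1.5 | 0.045 0.0449 1.1 | 0.0435 0.0434 2.6 | 0.042 0.0419 1.6 | 0.0405 0.0404 2.2 | 0.039 0.0389 1.9 | 0.0375 0.0374 2.7 | 0.036 0.0359 3.2 | 0.0345 0.0344 3.0 | 0.033 0.0333 4.9 | 0.0315 0.033 11.9 | 0.03 0.0328 19.4 | pressed 24.62 [0.4991 0.019  0.0327] F [-9.68  0.14 18.49] gap 0.0005 ff 9.6 q6 -0.12
up 26.74 [0.4987 0.019  0.2987] F [ 0.36 -0.97 -0.87] gap 0.0004 ff 0.0 q6 -0.12
```

View pics/placed.png

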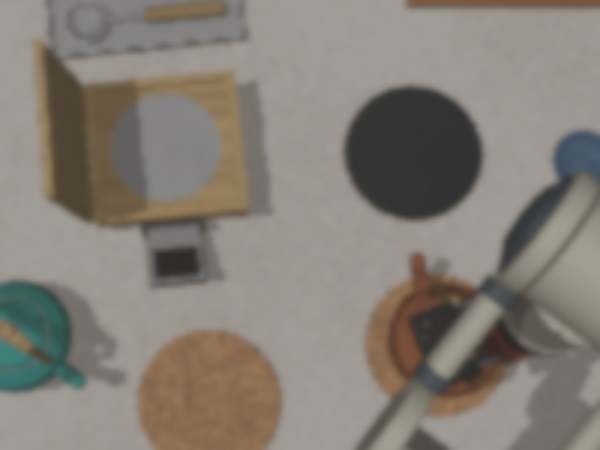

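The pedal reached a hard stop with the tip at 25 mm, then was released. The picture shows the pot with spout at (418,262) standing inside the cork mat at (437,345), with the arm partly covering it; the lid is still open at (70,140). Now the lid.

```bash
python3 - <<'E'
from h import *
a=np.radians(5.1);ey=np.array([-np.sin(a),np.cos(a)]);H=np.array([.6214,.1168])
def T(s,z): p=H-ey*s;return [float(p[0]),float(p[1]),float(z+.008)]
move_l(T(-.10,.31),.25);move_l(T(-.10,.185),.15);hold(.2);b=rep("behind")["ft_force"]
r=.142
for th in np.r_[np.arange(1.85,.1,-.08),np.arange(.1,-.06,-.02)]:
    s=r*np.cos(th)-.010*np.sin(th)-.010; z=.062+r*np.sin(th)+.010*np.cos(th)
    if th>1.6: z=max(z-.012,.185)
    move_l(T(s,z),.09 if th>.1 else .04);S=state();f=S["ft_force"]-b
    print(round(th,2),f.round(1),end=" | ")
    if np.linalg.norm(f)>(25 if th>.1 else 12): print("STOP");break
hold(.3);rep("end")
E
```

```text
behind 28.99 [0.6129 0.2165 0.1943] F [-0.37 -0.52 -0.08] gap 0.0007 ff 0.0 q6 0.2
1.85 [ 0.8  1.4 -0.6] | 1.77 [ 1.6 -0.3 -0.2] | 1.69 [ 1.2  1.4 -0.2] | 1.61 [ 0.1 -0.5  0.2] | 1.53 [0.9 0.1 0.3] | 1.45 [ 0.3  1.1 -0.9] | 1.37 [ 0.2 -0.6 -0. ] | 1.29 [ 0.6  0.5 -0.3] | 1.21 [0.9 0.3 0. ] | 1.13 [-0.1  1.1  1.1] | 1.05 [0.8 0.7 0.3] | 0.97 [0.5 1.7 0.3] | 0.89 [-0.4 -0.4 -0.1] | 0.81 [-0.6  0.7 -0.1] | 0.73 [ 1.1  0.8 -0.6] | 0.65 [0.7 0.4 0.3] | 0.57 [ 0.7  1.1 -0.8] | 0.49 [0.6 0.5 0.8] | 0.41 [0.5 0.9 0.3] | 0.33 [ 0.8 -0.6  0.2] | 0.25 [ 0.1 -0.3 -0.4] | 0.17 [0.5 0.8 0.5] | 0.1 [-0.5  0.2  0.4] | 0.08 [ 0.1 -0.1  0.5] | 0.06 [-0.2  1.6  0.1] | 0.04 [ 0.1  0.6 -0.1] | 0.02 [0.9 0.1 0.8] | -0.0 [0.8 1.  1.8] | -0.02 [-3.9  1.5 13.2] | STOP
end 37.64 [ 0.6335 -0.0147  0.0802] F [-5.51  0.42 11.76] gap 0.0005 ff 6.5 q6 -0.17
```

```bash
python3 - <<'E'
from h import *
p=state()["ee_pos"]
move_l([p[0],p[1],.25],.15);move_l([.42,.30,.30],.3);rep("clear")
im=get_image("top");im2=get_image("scene")
cv2.imwrite("pics/end.png",np.hstack([cv2.resize(im["frame"][130:290,195:395],(400,320)),cv2.resize(im2["frame"][130:330,120:370],(400,320))]))
W=cloud(im)
m=(abs(W[...,0]-.629)<.06)&(abs(W[...,1]-.032)<.06);P=W[m];A=np.c_[P[:,:2],np.ones(len(P))];print("lid z",P[:,2].min(),P[:,2].max(),np.linalg.lstsq(A,P[:,2],rcond=None)[0])
m=(abs(W[...,0]-.415)<.08)&(abs(W[...,1]+.273)<.08)&(W[...,2]>.15);print("grip",W[m].mean(0),W[m][:,2].max())
Z=W[...,2];m=(abs(W[...,0]-.499)<.012)&(abs(W[...,1]-.019)<.015);print("pad z",np.median(Z[m]))
E
```

```text
clear 40.37 [0.4204 0.2992 0.2997] F [ 0.46 -0.64 -0.51] gap 0.0005 ff 0.0 q6 0.46
lid z 0.06193991173935154 0.081489400972661 [-0.0010227  -0.00078298  0.07244907]
grip [ 0.41792615 -0.27148712  0.16265223] 0.1714717847133873
pad z 0.04313972782377351
```

View pics/end.png

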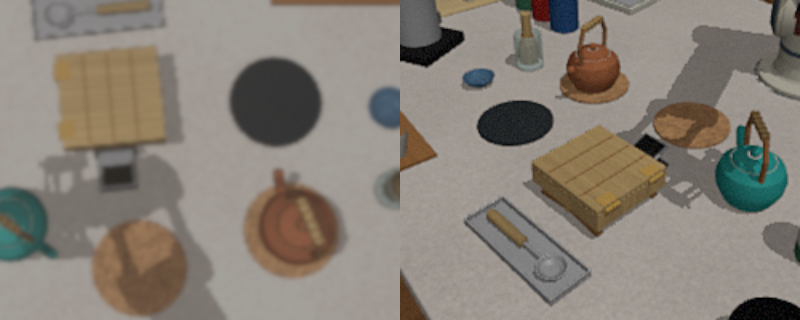

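The picture shows the lid flat on the stand (110,98), with its plane level at 72 mm. The pot stands upright on the right-hand cork mat (295,230), and the pedal is back up at 43 mm. The dish, whisk holder, ladle and turquoise pot look undisturbed.

```bash
python3 -c "
from bench import *
print(job_done())"
```

```text
the job is handed in; nothing more can be done
None
```

The job is handed in at about 40 s: the teapot stands upright on the right-hand cork mat, the pedal was pressed to its stop and sprang back, and the lid is fully shut.

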